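# Put a vice jaw guard away in its mate

### The job

Take the aluminium angle jaw guard off the vice jaw, turn it over and set it down on the bench with one leg flat and the other standing up, and let go of it. Then take it again another way and nest it, open side up, in the shorter angle that lies in the wooden cradle: fully home in its V, legs along legs, overhanging about equally at both ends, and left lying there. Set it down rather than dropping it, leave the shorter angle in its cradle and do not disturb the other things on the bench.

Things in the scene. Friction and masses are not known exactly. Their poses are not given: they have to be found in the camera images.
- guard_mid (a point): Jaw guard: loose aluminium angle, 64 mm long (x), two 45 mm legs 6 mm thick, 87 g; y and z run along the legs from outer corner to free edge. Point: mid-length, 15 mm inside both outer faces (outer corner at y=z=-15, free edges +30). At first its z leg lies on a vice jaw's top, its y leg hangs in the mouth; its ends overhang the jaw by 10 mm and can be gripped end to end.
- vice_jaw (a point): Fixed bench vice: middle of the top of the jaw under the guard, 100 mm above the bench. x along the jaws' width, y from the mouth to this jaw's back, z up. Jaw 44 mm wide, 24 thick. The other jaw, same width and height, stands 38 mm across the open mouth (at -y). The vice reaches 46 mm to +y (63 mm high) and 111 to -y (screw, 70 mm wide handle, 74 mm high); base 90 x 150 x 16.
- mate_seat (a point): Shorter loose angle, same section (45 x 45 x 6 mm), 46 mm long (x), 65 g, lying corner down in the cradle, legs (y and z, corner to free edge) rising at 45 degrees. Point: mid-length, 15 mm from both inner faces: guard_mid lies here when the guard is nested home and centred, overhanging 9 mm at each end. The guard may lie either way round (half a turn about the vertical).
- cradle_groove (a point): Fixed wooden cradle: bottom of its V groove, mid-length, 26 mm above the bench. x along the groove, z up. It is 40 mm long (x), its foot 100 mm wide and 10 mm thick; the two boards rise at 45 degrees to 52 mm high. Its ends are open, with room for fingers beyond them.
- block: A steel bench block lying on the bench, 70 x 70 x 22 mm, origin at the centre of its underside. To be left alone.
- jar: A small round lidded jar standing on the bench, 48 mm across, 55 mm high, origin at the centre of its underside. To be left alone.
- hammer: A hammer lying on the bench, 220 mm long along its x axis, origin on the bench under it. To be left alone.
- pliers: Pliers lying on the bench, about 150 mm long along x, 60 mm wide, 12 mm high, origin on the bench under the pivot. To be left alone.
There are look-alikes about, which are no part of the job. Leave any red or turquoise look-alike of the part that bears guard_mid alone.

How it is judged:
By the outcome, as a careful person would: the job done as asked, in the order asked, and still so for the second after the job is handed in, with the robot touching nothing.
It also fails if it takes over 58 s, if anything falls off the work surface, if the arm or the gripper's body presses on something with over 40 N, if the wrist force passes 120 N, or if a joint passes its speed limit or range.

### The arm

A 6-joint arm with a two-finger parallel gripper is mounted at the origin on the work surface. World frame = base frame: x ahead of the robot, y to its left, z up, the work surface at z = 0. Lengths are in m, angles in degrees, forces in N, time in s.
With the tool pointing down it reaches from about 0.35 to 0.875 m from the base axis. Payload 4.2 kg.
Tool frame: the origin (TCP) lies midway between the tips of the shut fingers; the grasp point (between the pads) lies 19 mm behind it; z points along the fingers, y is the line along which they close (so a half turn about z gives the same grasp; the last joint's range is limited). The gripper opens to 87 mm and grips with 3 to 60 N. Pads are 19 mm wide; open, the fingers measure 117 mm over their backs; the gripper's body (75 mm by 190 mm) begins 51 mm behind the grasp point.
Start: joints at [-49.355, 22.042, 0.453, 0, -68.411, -14.817], TCP at [0.272, -0.563, 0.223] pointing down, gripper open.
Joint ranges: [-179.83, 179.83], [-69.29, 118.12], [-61.27, 80.66], [-181.25, 117.63], [-171.15, -9.14], [-177.46, 177.46]. Speed limits (degrees/s): [159.86, 159.86, 180, 180, 180, 180].

### API

Orientations are given as a 3x3 rotation matrix whose columns are the frame's x, y, z axes.
In Python, from station import r, cams gives the robot as it stands.
- The arm moves only by the tool play_rows, never from a script. Its argument "commands" is text: rows parted by semicolons, each of 6 numbers parted by spaces: the shift along the world's x, y, z normalised to -1 to 1, where 1 is 30 mm, then the turn, a rotation vector about the world's x, y, z normalised to -1 to 1, where 1 is 0.15 rad. A call has 1 to 20 rows; each row shifts and turns the commanded pose from where the row before left it; what a row does not reach is not made up. A row lasts 1/10 s, in which the tool goes at most 50 mm and 8.59 degrees, less where a joint would pass 70% of its speed; a pose out of reach is approached as far as the arm can. A call with a number of a shift or a turn outside -1 to 1 is refused whole. A call with a gripper value outside its range is refused whole. "grip" is the finger opening in mm, from 0 to 87, set as the call begins (left out, the last holds). The fingers move at their own pace and stop on an object; the grip force is fixed at half the most. Time passes only in rows, so rows that do not move let the fingers close. It gives the time, the measured TCP pose, the force, the opening and the grip force at its end, in the units of the state.
- r.sense(): the state, without advancing time (a new reading comes with each control period).
- cams.capture(name): name is "side" or "top"; returns (picture, depth): 420x560x3 uint8, blue, green, red; 420x560 float32, m along the optical axis (not along the pixel's ray), 0 where there is no reading.
- cams.camera_info(name): a dict with "mtx" (3x3 intrinsics, pixels), "R" (3x3) and "t" (3): a world point X has camera coordinates R X + t. Camera axes: x right, y down, z forward; pixel columns grow to the right and rows downward; lengths in m; the calibration is good to about 2 mm. A picture is of the moment at which its call begins. camera_info takes no time and is no camera call.
- r.finish_job(): hands the job in; it is judged then, once.
The state is a dict: "time_s": time; "joints": joint angles; "joint_velocities": joint speeds; "effort": joint torques, N m; "tcp_pos": TCP position; "ee_rot": TCP orientation; "wrist_force": force on the tool from outside, world axes, zero at the start; "moment": the same for the moment, N m; "gripper_width": opening from 0.0 (shut) to 1.0 (fully open); "gripper_force": force on a finger pad.
Only numpy, scipy, OpenCV 4.12 (cv2) and the standard library are available. Lean on these libraries where they do the work, as an engineer would, in place of code of your own. Each camera call takes 0.05 s, during which the arm holds its last target. There are 200 camera calls.

## Working session

There is one attempt and no reset: what is moved stays moved. The work goes in short steps, Python scripts to look and compute and a tool call to move; the robot and the scene stay as the last step left them, time stands still between calls to the robot, and variables do not carry over. Pictures are saved under pics/ and viewed, at most 10 in all, crops included, and the job is handed in when it is done.

Besides the shell and the picture viewer there is one more tool, called after "Emit:" as name(argument=value, ...) on one line, values as JSON. play_rows: Moves the arm, as the interface text tells. Scaled input: -1 to 1 covers 30 mm each way for a shift and 0.15 rad each way for a turn. Its arguments: {"type":"object","properties":{"commands":{"type":"string"},"grip":{"type":"number"}},"required":["commands"]}

```bash
mkdir -p pics; ls; python3 - <<'E'
from station import r,cams
import cv2,numpy as np
for n in("top","side"):
    p,d=cams.capture(n); cv2.imwrite(f"pics/{n}0.png",p); np.save(f"{n}0.npy",d)
    i=cams.camera_info(n); print(n,i["mtx"].round(1).tolist(),(-i["R"].T@i["t"]).round(3),i["R"].round(3).tolist())
print(r.sense())
E
```

```text
pics
top [[388.7, 0.0, 277.0], [0.0, 388.7, 209.9], [0.0, 0.0, 1.0]] [0.351 0.023 1.077] [[-0.027, -0.999, -0.023], [-0.984, 0.03, -0.177], [0.177, 0.017, -0.984]]
side [[456.5, 0.0, 280.9], [0.0, 456.5, 217.2], [0.0, 0.0, 1.0]] [0.365 1.213 0.888] [[-0.993, -0.121, -0.016], [-0.055, 0.563, -0.825], [0.108, -0.818, -0.565]]
{'time_s': 0.1, 'joints': array([-4.93546412e+01,  2.20858336e+01,  3.87749654e-01, -2.31397811e-02,
       -6.84119652e+01, -1.48151269e+01]), 'joint_velocities': array([ 0.04993421, -0.13524164,  0.16792692,  0.12624631, -0.06765669,
        0.19348094]), 'effort': array([-4.16900393e-04, -3.91689563e+01,  1.87934750e+01,  4.23191160e+00,
        1.34643976e-02, -7.84946815e-05]), 'tcp_pos': array([ 0.27207363, -0.56207609,  0.2215811 ]), 'ee_rot': array([[-9.00153826e-01, -4.35571068e-01, -9.66149754e-04],
       [-4.35572121e-01,  9.00152227e-01,  1.70194924e-03],
       [ 1.28362003e-04,  1.95284402e-03, -9.99998085e-01]]), 'wrist_force': array([ 0.49398125,  0.35977063, -0.59530725]), 'moment': array([0.01670406, 0.01139061, 0.00512418]), 'gripper_force': 0.0, 'gripper_width': 1.003258878988739}
```

View pics/top0.png

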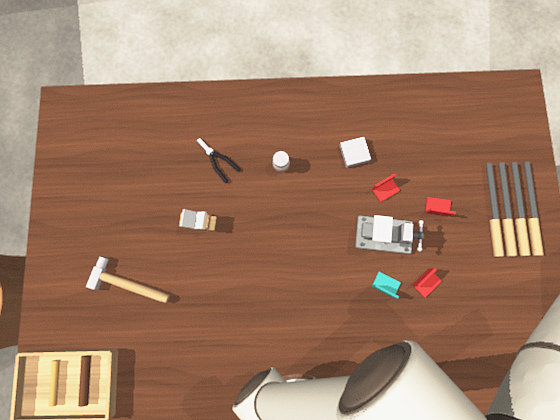

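View pics/side0.png

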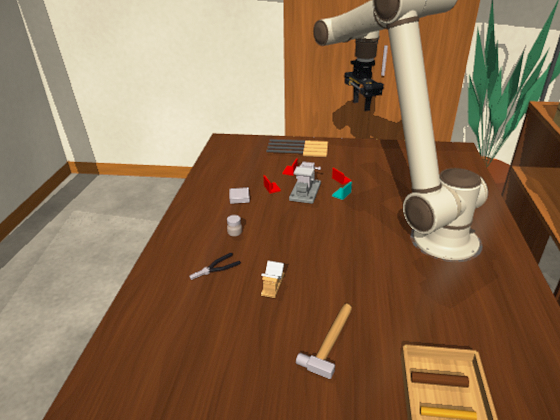

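The top view shows the vice at (385,233), with a white angle on its jaw at (382,229). The cradle with the mate is at (198,220). There are red look-alikes at (386,188), (440,206) and (428,282), and a turquoise one at (387,284). The only aluminium one on the vice jaw is the guard; I'll confirm that in an enlarged crop.

```bash
cat > h.py <<'E'
from station import r,cams
import cv2,numpy as np
def cloud(n,d):
    i=cams.camera_info(n);K=np.array(i["mtx"]);R=np.array(i["R"]);t=np.array(i["t"])
    v,u=np.mgrid[:420,:560]
    c=np.dstack([(u-K[0,2])/K[0,0]*d,(v-K[1,2])/K[1,1]*d,d])
    return (c-t)@R
def crop(p,u,v,w,h,s): return cv2.resize(p[v:v+h,u:u+w],None,fx=s,fy=s,interpolation=cv2.INTER_CUBIC)
E
python3 - <<'E'
from h import *
T=cv2.imread("pics/top0.png");S=cv2.imread("pics/side0.png")
a=np.hstack([crop(T,345,205,80,60,5),crop(T,165,190,80,60,5)])
b=np.hstack([crop(S,265,150,80,60,5),crop(S,232,250,80,60,5)])
cv2.imwrite("pics/crop0.png",np.vstack([a,b]))
np.set_printoptions(linewidth=220)
C=cloud("top",np.load("top0.npy"))
hsv=cv2.cvtColor(T,cv2.COLOR_BGR2HSV)
print("vice z mm");print((C[212:256:2,352:428:2,2]*1000).round().astype(int))
print("cradle z");print((C[204:236,174:222:1,2]*1000).round().astype(int)[::2])
for n,u0,u1,v0,v1 in(("guard",360,405,210,250),("cradle",175,220,205,235)):
    P=C[v0:v1,u0:u1]; 
    for z0,z1 in((.02,.06),(.06,.1),(.095,.103),(.1,.115)):
        m=(P[...,2]>z0)&(P[...,2]<z1)
        if m.sum()>5:
            q=P[m]; rc=cv2.minAreaRect((q[:,:2]*1000).astype(np.float32)); print(n,z0,z1,m.sum(),q.mean(0).round(4),rc)
E
```

```text
vice z mm
[[   0    0   -1   -3    0    1    3    0   -2    5   -3   -1    1    1   -1   -2    2   -3    0    1   -3    2   -2   -2   -1    0    0   -1    0    1   -2   -2   -4    1   -1    0   -1    6]
 [  -1    0    2   -2    0   -3    3    5   -2   -1    1   -1   -3   -4   -1   -1    2   -2   -2    1 1077    0    0    1   -6   -1    1    0   -3    3    2    1   -2   -5   -1    1   -2    1]
 [  -2   -2    0    7   17   18   12   16   15   15   11    1  105  105  105  107  106  105  107    1    1   -2    0    1    1    0    3    1    0    2   -1    2   -2    1    1   -2    0    1]
 [   2   -1   -3    8   17   18   22   17   17   15   16  100  108  105  107  105  107  109  104  108  105   -3    2    0   -1    4    0    0   -1    4   -1    0    2   -2    3   -3    2    5]
 [   0    1    0   14   12   15   17   14   15   13   13  104  103  107  104  105  107  105  105  107  104   21   13   18   16   12   18   18   11   -1    3   -3    0   -4   66   67   -1    5]
 [   2   -2   -4   12   19   13   60   63   58   17   15  107  104  108  105  103  109  104  104  105  108   15   17   13   1
[... 7255 characters left out ...]
4689 -0.2262  0.0702] ((465.3082580566406, -233.68093872070312), (106.65808868408203, 54.85559844970703), 80.06839752197266)
guard 0.095 0.103 46 [ 0.4646 -0.2414  0.1006] ((469.5901794433594, -239.52256774902344), (79.06982421875, 65.41991424560547), 82.70751953125)
guard 0.1 0.115 483 [ 0.4709 -0.223   0.1057] ((469.63739013671875, -238.5910186767578), (78.78548431396484, 65.19982147216797), 82.27349853515625)
cradle 0.02 0.06 411 [0.5178 0.2616 0.0465] ((518.2321166992188, 262.0683898925781), (68.91551971435547, 46.11543273925781), 82.2116470336914)
cradle 0.06 0.1 62 [0.5182 0.2615 0.062 ] ((518.7133178710938, 263.7186584472656), (61.8232536315918, 43.808555603027344), 82.93961334228516)
```

View pics/crop0.png

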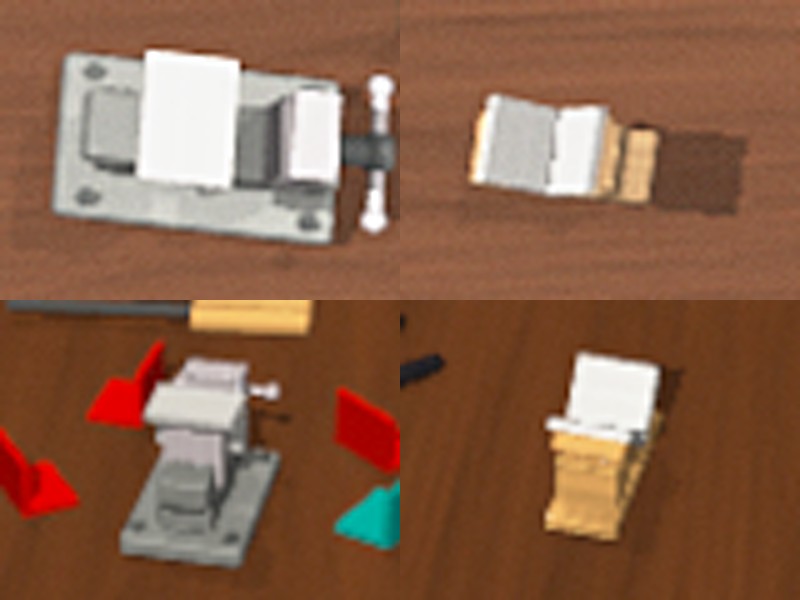

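The crops confirm it: the plain aluminium angle on the vice jaw (top crop (190,120), flat leg at z≈106 mm) is the guard, and the coloured ones are look-alikes on the bench. The aluminium mate lies corner down in the wooden cradle (right crops). Next I'll measure exact poses.

```bash
python3 - <<'E'
from h import *
T=cv2.imread("pics/top0.png");hsv=cv2.cvtColor(T,cv2.COLOR_BGR2HSV)
i=cams.camera_info("top");K=np.array(i["mtx"]);R=np.array(i["R"]);t=np.array(i["t"]);cen=-R.T@t
def ray(uv,z):
    d=(np.c_[uv,np.ones(len(uv))]@np.linalg.inv(K).T)@R; return cen+d*((z-cen[2])/d[:,2])[:,None]
C=cloud("top",np.load("top0.npy"))
Z=C[...,2]
m=np.zeros((420,560),np.uint8); s=(slice(205,256),slice(365,396)); m[s]=((Z[s]>.098)&(Z[s]<.115)&(hsv[s][...,2]>200))*255
m=cv2.morphologyEx(m,cv2.MORPH_CLOSE,np.ones((3,3)))
n,l,st,_=cv2.connectedComponentsWithStats(m);k=1+st[1:,4].argmax()
v,u=np.where(l==k);g=ray(np.c_[u,v].astype(float),.106)
print("guard",cv2.minAreaRect((g[:,:2]*1000).astype(np.float32)),g[:,:2].mean(0), "area mm2",len(g), np.median(Z[l==k]))
# mate
s=(slice(205,236),slice(175,222));P=C[s].reshape(-1,3);H=hsv[s].reshape(-1,3)
w=(H[:,1]<60)&(P[:,2]>.03)&(P[:,2]<.07);P=P[w]*1000
print("mate n",len(P),cv2.minAreaRect(P[:,:2].astype(np.float32)))
for yaw in (-6,-7,-8,-9,-10):
    a=np.radians(yaw);X=P@[np.cos(a),np.sin(a),0];Y=P@[-np.sin(a),np.cos(a),0]
    y0=np.median(Y)
    f=lambda p:np.median(np.abs(P[:,2]-p[1]-np.abs(Y-p[0])))
    g=min((f((y,z)),y,z) for y in np.arange(y0-15,y0+15,.5) for z in np.arange(28,42,.5))
    res=P[:,2]-g[2]-np.abs(Y-g[1]);ok=np.abs(res)<5
    xl=[np.percentile(X[ok&(np.sign(Y-g[1])==q)],[1,3,97,99]).round(1) for q in(-1,1)]
    print(yaw,np.round(g,2),res[ok].std().round(2),ok.sum(),xl,"Yrange",np.percentile(Y[ok],[1,99])-g[1])
E
```

```text
guard ((471.39593505859375, -222.01480102539062), (45.95647430419922, 64.54341888427734), 81.95730590820312) [ 0.47124926 -0.22192985] area mm2 477 0.10581222019236504
mate n 395 ((518.5770263671875, 265.2208557128906), (62.177825927734375, 45.764381408691406), 81.37786102294922)
-6 [  1.48 317.66  35.  ] 1.94 365 [array([465.6, 466.1, 508.6, 509.8]), array([466.2, 467.1, 510. , 511. ])] Yrange [-29.7739358   28.61214865]
-7 [  1.45 326.33  34.5 ] 2.02 371 [array([460.2, 460.9, 503.2, 504.5]), array([460.4, 461.2, 504.2, 505. ])] Yrange [-30.34587507  28.62488003]
-8 [  1.46 334.63  34.5 ] 1.99 369 [array([454.7, 455.5, 497.7, 499.1]), array([454.5, 455.2, 498.2, 498.8])] Yrange [-30.29785664  28.49448075]
-9 [  1.48 342.42  34.5 ] 1.97 367 [array([448.9, 450. , 492.2, 493.6]), array([448.2, 449. , 491.9, 492.5])] Yrange [-29.83481107  28.83053083]
-10 [  1.51 350.74  34.5 ] 2.04 370 [array([443. , 444.1, 486.4, 487.9]), array([441.6, 442.6, 485.5, 486.3])] Yrange [-29.9224781   28.82119245]
```

Emit:
play_rows(commands=".35 .65 0 0 0 .654;.35 .65 0 0 0 .654;.35 .65 0 0 0 .654;.35 .65 0 0 0 .654;.35 .65 0 0 0 .654;.35 .65 0 0 0 .654;.35 .65 0 0 0 .654;.35 .65 0 0 0 .654;.35 .65 0 0 0 .654;.35 .65 0 0 0 .654;.34 .65 -.25 -.519 .073 0;.34 .65 -.25 -.519 .073 0;.34 .65 -.25 -.519 .073 0;.34 .65 -.25 -.519 .073 0;.34 .65 -.25 -.519 .073 0;.34 .65 -.25 -.519 .073 0;.34 .65 -.25 -.519 .073 0;.34 .65 -.25 -.519 .073 0;.34 .65 -.25 -.519 .073 0;.34 .65 -.25 -.519 .073 0", grip=87)

```text
time_s: 2.1
tcp_pos: [0.4795, -0.1717, 0.1474]
ee_rot: [[-0.097, -0.99, -0.098], [-0.698, 0.138, -0.703], [0.71, -0.0, -0.704]]
wrist_force: [-0.3, 0.1, -0.4]
gripper_width: 1.002
gripper_force: 0.0
```

Emit:
play_rows(commands="-.038 -.234 -.241 0 0 0;-.038 -.234 -.241 0 0 0;-.038 -.234 -.241 0 0 0;-.038 -.234 -.241 0 0 0;-.038 -.234 -.241 0 0 0;-.038 -.234 -.241 0 0 0;-.038 -.234 -.241 0 0 0;-.038 -.234 -.241 0 0 0;0 0 0 0 0 0;0 0 0 0 0 0")

```text
time_s: 3.1
tcp_pos: [0.4698, -0.2294, 0.0898]
ee_rot: [[-0.099, -0.99, -0.099], [-0.7, 0.14, -0.701], [0.708, 0.0, -0.707]]
wrist_force: [1.0, -0.2, -0.1]
gripper_width: 0.997
gripper_force: 0.0
```

```bash
python3 - <<'E'
from h import *
s=r.sense();print(s["joints"].round(1),s["tcp_pos"].round(4))
T,_=cams.capture("top");S,_=cams.capture("side")
cv2.imwrite("pics/p1.png",np.hstack([crop(T,335,185,100,100,4),crop(S,250,110,100,100,4)]))
E
```

```text
[  7.2  25.3 -48.3  60.9 -51.3 -69.5] [ 0.4698 -0.2294  0.0898]
```

View pics/p1.png

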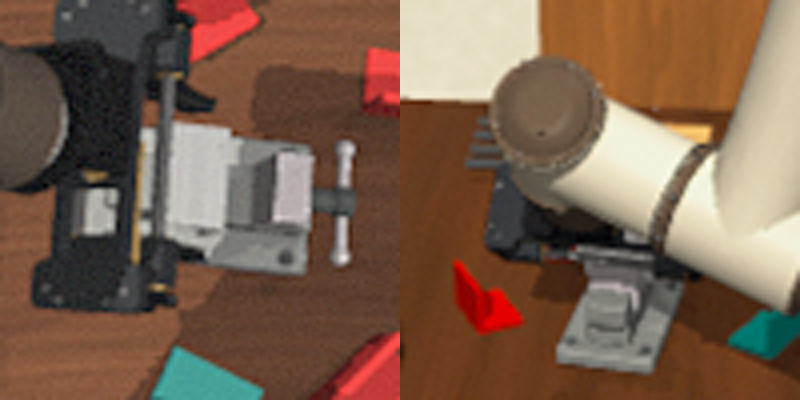

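The guard's flat leg, at crop (190,175), lies between the two open fingers. I'll close on it.

Emit:
play_rows(commands="0 0 0 0 0 0;0 0 0 0 0 0;0 0 0 0 0 0;0 0 0 0 0 0;0 0 0 0 0 0;0 0 0 0 0 0;0 0 0 0 0 0", grip=50)

```text
time_s: 3.9
tcp_pos: [0.4704, -0.2285, 0.0898]
ee_rot: [[-0.098, -0.99, -0.098], [-0.7, 0.138, -0.701], [0.708, 0.0, -0.707]]
wrist_force: [-0.8, 0.9, 1.2]
gripper_width: 0.733
gripper_force: 30.0
```

Emit:
play_rows(commands="0 0 .1 0 0 0;0 0 .2 0 0 0;0 0 .3 0 0 0;0 0 .4 0 0 0;0 0 .4 0 0 0;0 0 .4 0 0 0;0 0 .4 0 0 0;0 0 .4 0 0 0;0 0 .4 0 0 0;0 0 .3 0 0 0")

```text
time_s: 4.9
tcp_pos: [0.4703, -0.2286, 0.1899]
ee_rot: [[-0.098, -0.99, -0.098], [-0.7, 0.139, -0.701], [0.707, -0.0, -0.707]]
wrist_force: [0.9, -0.5, -0.9]
gripper_width: 0.73
gripper_force: 30.0
```

Emit:
play_rows(commands=".05 .465 0 .518 -.073 0;.05 .465 0 .518 -.073 0;.05 .465 0 .518 -.073 0;.05 .465 0 .518 -.073 0;.05 .465 0 .518 -.073 0;.05 .465 0 .518 -.073 0;.05 .465 0 .518 -.073 0;.05 .465 0 .518 -.073 0;.05 .465 0 .518 -.073 0;.05 .465 0 .518 -.073 0;.05 .465 0 .518 -.073 0;.05 .465 0 .518 -.073 0;.05 .465 0 .518 -.073 0;.05 .465 0 .518 -.073 0;.05 .465 0 .518 -.073 0;.05 .465 0 .518 -.073 0;.05 .465 0 .518 -.073 0;.05 .465 0 .518 -.073 0;.05 .465 0 .518 -.073 0;.05 .465 0 .518 -.073 0")

```text
time_s: 6.9
tcp_pos: [0.5002, 0.0509, 0.1893]
ee_rot: [[-0.096, -0.99, 0.099], [-0.7, 0.138, 0.701], [-0.708, -0.002, -0.706]]
wrist_force: [0.1, 0.1, -1.0]
gripper_width: 0.728
gripper_force: 30.0
```

```bash
python3 - <<'E'
from h import *
s=r.sense();print(s["joints"].round(1),s["tcp_pos"].round(4))
T,_=cams.capture("top");S,_=cams.capture("side")
cv2.imwrite("pics/p2.png",np.hstack([crop(T,220,180,100,100,4),crop(S,230,130,100,100,4)]))
E
```

```text
[ -7.   16.7  -9.8 -48.5 -70.9  19. ] [0.5002 0.0509 0.1893]
```

View pics/p2.png

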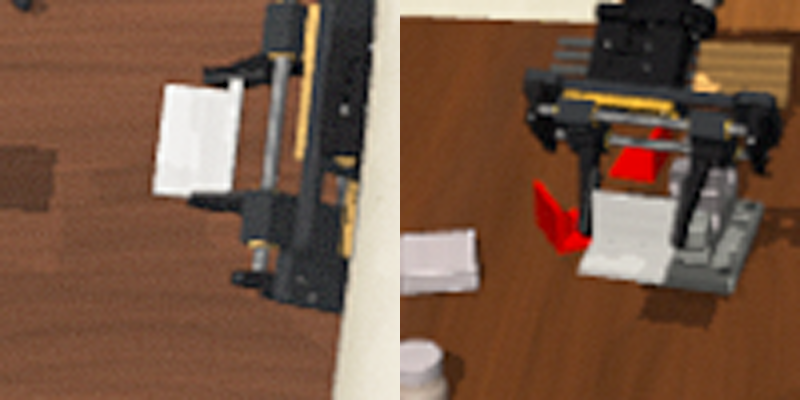

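The guard is held with one leg flat towards the cradle (crop (195,140)) and the other standing in the fingers. I'll check its level by depth.

```bash
cat >> h.py <<'E'
def plane(C,box,z0,z1,it=5):
    u0,u1,v0,v1=box;P=C[v0:v1,u0:u1].reshape(-1,3)*1000;P=P[(P[:,2]>z0)&(P[:,2]<z1)]
    for _ in range(it):
        A=np.c_[P[:,:2]-P[:,:2].mean(0),np.ones(len(P))];p=np.linalg.lstsq(A,P[:,2],rcond=None)[0]
        e=P[:,2]-A@p;P=P[np.abs(e)<max(2.5*e.std(),2)]
    return p,P
E
python3 - <<'E'
from h import *
T,d=cams.capture("top");C=cloud("top",d)
Z=(C[200:230:2,258:282,2]*1000).round().astype(int);print(Z)
p,P=plane(C,(262,276,203,227),160,200)
print("slope deg",np.degrees(np.arctan(p[:2])),"z",p[2],P.mean(0),len(P), r.sense()["tcp_pos"])
E
```

```text
[[  0  -1  -3   4   0  -2   4  -3   2   0   0  -4   2  -2 197 199 202 202
  205 207 207 217 215 210]
 [ -2   2  -3   3   0 176 178 176 177 178 178 177 177 180 177 177   0   0
   -2 185 217 216 214 190]
 [  1  -1   1  -2 176 177 177 176 177 175 176 178 176 178 177 178 177 178
  177 176 217 217 216 178]
 [  1  -4  -1   4 176 177 178 176 177 176 175 179 178 176 176 177 179 179
  177 175 215 214 217  -4]
 [  0   0   0   0 181 175 177 176 180 177 178 178 178 179 180 176 178 178
  179 175 216 213 210   0]
 [  2   1   1   2 178 172 177 178 173 178 178 180 175 176 177 179 177 176
  177 219 217 216 195   0]
 [ -2   1  -4 177 175 175 177 176 177 179 177 173 174 175 179 179 178 177
  177 215 215 214 182   1]
 [ -2  -3   1 177 176 176 177 177 176 180 180 178 179 177 172 176 178 176
  179 218 216 217   1   1]
 [  2   0   2 180 176 176 175 177 177 177 180 177 177 178 177 179 176 176
  175 217 215 212   2  -1]
 [ -3   2   0 178 177 177 176 177 177 176 179 178 178 176 179 176 178 176
  176 217 218 200  -2   2]
 [ -3   1 177 177 179 174 178 178 177 178 178 179 176 176 180 178 178 179
  217 219 215 187   0  -1]
 [  1   2 180 174 178 183 178 175 176 179 175 178 180 177 176 177 177 176
  217 215 215   1  -2  -2]
 [  1   2 178 177 173 178 176 176 177 178 177 177 179 181 178 175 178 179
  214 215 217   0   1  -5]
 [  1   1 176 177 177 177 178 178 178 177 176 178 176 178 177 176 174 176
  217 217 202   1   1   0]
 [  1  -1   4 172 178 177 176 178 177 177 195 200 200 202 204 204 210 214
  212 216 221 224 221 224]]
slope deg [-0.28550777 -1.07391801] z 177.11431483131673 [502.62795166  59.48492859 177.11431483] 326 [0.4999071  0.04957002 0.18804566]
```

Emit:
play_rows(commands="0 0 -.4 0 0 0;0 0 -.6 0 0 0;0 0 -.6 0 0 0;0 0 -.6 0 0 0;0 0 -.6 0 0 0;0 0 -.6 0 0 0;0 0 -.6 0 0 0;0 0 -.6 0 0 0;0 0 -.5 0 0 0;0 0 -.25 0 0 0;0 0 -.1 0 0 0;0 0 0 0 0 0")

```text
time_s: 8.25
tcp_pos: [0.5002, 0.0504, 0.0252]
ee_rot: [[-0.097, -0.99, 0.098], [-0.702, 0.138, 0.698], [-0.705, -0.001, -0.709]]
wrist_force: [-0.4, -0.8, -1.3]
gripper_width: 0.728
gripper_force: 30.0
```

Emit:
play_rows(commands="0 0 -.04 0 0 0;0 0 -.04 0 0 0;0 0 -.04 0 0 0;0 0 0 0 0 0")

```text
time_s: 8.65
tcp_pos: [0.5002, 0.0503, 0.0218]
ee_rot: [[-0.098, -0.99, 0.099], [-0.702, 0.139, 0.699], [-0.706, -0.001, -0.709]]
wrist_force: [0.5, -0.3, -1.4]
gripper_width: 0.733
gripper_force: 30.0
```

Emit:
play_rows(commands="0 0 -.04 0 0 0;0 0 -.04 0 0 0;0 0 0 0 0 0")

```text
time_s: 8.95
tcp_pos: [0.5001, 0.0503, 0.019]
ee_rot: [[-0.098, -0.99, 0.098], [-0.702, 0.139, 0.699], [-0.706, -0.0, -0.709]]
wrist_force: [0.7, -0.3, -0.9]
gripper_width: 0.728
gripper_force: 30.0
```

Emit:
play_rows(commands="0 0 -.04 0 0 0;0 0 0 0 0 0")

```text
time_s: 9.15
tcp_pos: [0.5001, 0.0503, 0.0178]
ee_rot: [[-0.098, -0.99, 0.098], [-0.702, 0.139, 0.699], [-0.706, -0.0, -0.709]]
wrist_force: [0.6, -0.9, -0.9]
gripper_width: 0.731
gripper_force: 30.0
```

Emit:
play_rows(commands="0 0 -.03 0 0 0;0 0 0 0 0 0")

```text
time_s: 9.35
tcp_pos: [0.5002, 0.0503, 0.017]
ee_rot: [[-0.098, -0.99, 0.099], [-0.702, 0.139, 0.699], [-0.706, -0.001, -0.709]]
wrist_force: [-0.8, 0.3, -0.3]
gripper_width: 0.727
gripper_force: 30.0
```

Emit:
play_rows(commands="0 0 -.03 0 0 0;0 0 0 0 0 0")

```text
time_s: 9.55
tcp_pos: [0.5003, 0.0503, 0.0166]
ee_rot: [[-0.098, -0.99, 0.098], [-0.702, 0.139, 0.699], [-0.706, -0.001, -0.708]]
wrist_force: [-0.7, -1.9, 1.9]
gripper_width: 0.728
gripper_force: 30.0
```

Emit:
play_rows(commands="0 0 -.03 0 0 0;0 0 0 0 0 0")

```text
time_s: 9.75
tcp_pos: [0.5003, 0.0503, 0.0165]
ee_rot: [[-0.097, -0.99, 0.098], [-0.701, 0.138, 0.7], [-0.707, -0.001, -0.708]]
wrist_force: [-0.8, -2.7, 7.8]
gripper_width: 0.732
gripper_force: 30.0
```

Emit:
play_rows(commands="0 0 0 0 0 0;0 0 0 0 0 0;0 0 0 0 0 0;0 0 0 0 0 0;0 0 0 0 0 0;0 0 0 0 0 0;-.053 -.373 .377 0 0 0;-.053 -.373 .377 0 0 0;-.053 -.373 .377 0 0 0;-.053 -.373 .377 0 0 0;-.053 -.373 .377 0 0 0;0 -.3 .5 0 0 0;0 -.3 .5 0 0 0;0 0 .5 0 0 0;0 0 .3 0 0 0", grip=87)

```text
time_s: 11.25
tcp_pos: [0.4927, -0.0239, 0.1277]
ee_rot: [[-0.097, -0.99, 0.1], [-0.702, 0.139, 0.698], [-0.706, -0.003, -0.709]]
wrist_force: [0.4, -0.2, 0.9]
gripper_width: 1.002
gripper_force: 0.0
```

```bash
python3 - <<'E'
from h import *
print(r.sense()["tcp_pos"],r.sense()["wrist_force"])
T,d=cams.capture("top");np.save("t3.npy",d);S,_=cams.capture("side")
cv2.imwrite("pics/t3.png",T)
cv2.imwrite("pics/p3.png",np.hstack([crop(T,220,180,100,100,4),crop(S,230,130,100,100,4)]))
C=cloud("top",d);print((C[196:236:2,250:290,2]*1000).round().astype(int))
E
```

```text
[ 0.49268037 -0.02390057  0.12773507] [ 0.38129421 -0.16112209  0.87492969]
[[ 0  0  1 -2  0  4  1  0  0  2  2 -4  3  2 -2  0 -1  2  1  1  1  3 -3  1
   0  6  0  1 -2 -1  1  1  1  0 -6 -1  1 -2  0  0]
 [ 1  0  2 -2 -4 -3  2 -2 -2 -3  0 -4  1 -1 -2 -1 -2 -2  6  1  2  0 -2 -1
  -4  0  1 -2  0  0  1  0  1  0 -3  1  1 -3  0  1]
 [ 0  0 -3  0 -1  3 -3 -2 -2 -4  1 -2 -3 -2  3  0 -2 -1  0  0  1  4 -2  3
  -3 -1  3  2 -1  1  1 -1  4 -1  3  0 -2  0 -2 -1]
 [-5  2 -1 -1  5 -1 -2  1  2 -3 -4 -2 -3 -3 -1  2  1 -2  0 -3  3  5  1 -2
  -2 -1  0 -2  2  3  0  1  3  0 -5 -1  1  0 -4  0]
 [ 0  2  0  2 -4  1 -3  2  0  4  1  0 -4  1 -2 -3 -1  1  1  1 -3  1  2  0
  -3  0 -1  0  2 -1 -3 -2  1 -1  0 -3 -1  0 -1  5]
 [ 1  0  1 -1  2  3 -2 -2  0  1  2 -1  1  0 -1  2 -1  1  2 -2  0  1 -2  0
   2 -1  0  0  0 -1  5  1  0 -1  3  2 -1  0  1  0]
 [ 0  2 -3  1  0  3 -1 -1 -3 -1  0  0  1 -1 -3  0  1 -1 -1  4  2  4  5  0
   0 -3 -1 -3 -1  1  1  1 -1  2  0  0  1 -3 -2 -1]
 [ 1 -1  2  1  1 -2  1  0 -1 -1 -2  2  1 -1  3 -2  1  0  0  2  1  0 -3  2
   3  3 -4 -3 -2 -1 -1 -2 -2  5 -2 -3  1 -2  5  0]
 [ 0  1  0 -1  1  1 -2 -
[... 776 characters left out ...]
 2  8  6  8  7  4  7  8
   6  6  6  8 11 45 45 -1 -2  0  1 -3 -1  0  0 -3]
 [-1  3  2 -1 -1  2  2  1 -5  1 -2  3  1 -2 -3  6  5  9  6  6  6  7  4  6
   8  6  2  7 48 44 46 -2  1 -1  0 -1  0  1  2  2]
 [-1  0 -3 -4  0  0 -2 -4 -3 -1  2 -3  1  3  6  6  9  6  6  9  8  8  8  7
   9  2  6  4 48 45 26 -1  0  1  1  1 -1 -1 -2 -3]
 [-1 -3 -1  0 -1  1 -1 -2 -1 -4 -3  1 -1 -1  4  4  8  9  9  5  2  5  8  3
  10  4 10  6 46 44 11  0 -1  1  1  0 -2  0 -2  1]
 [-1 -1  2  0 -1 -5 -4  2 -2  4 -2 -1 -2 -1  4  3  8  6  9  5  3  7  7  4
   5  3  7  6 44 47  1  3  2 -3 -2  2  1  0  1  0]
 [-2  1 -1  0 -2  2 -2  4  0 -1 -1  1  2  0  3  6  6  4  5  6  5  6  6  5
   7  8  4 46 44 44  0  0 -2 -1  2  0 -3  0  3  0]]
```

View pics/p3.png

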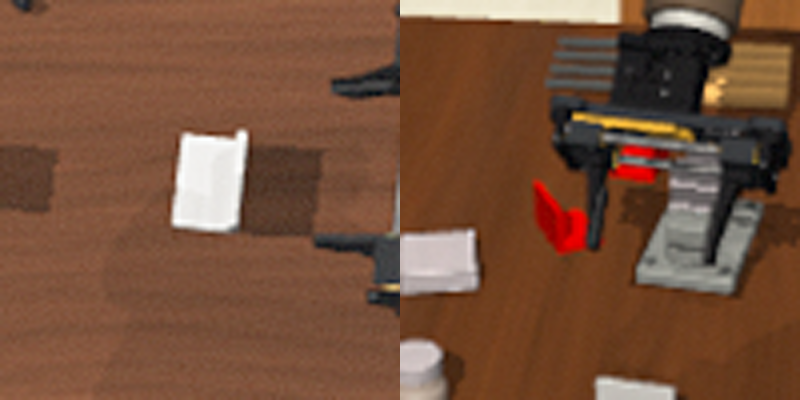

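The guard rests on the bench with its flat leg at crop (205,180) and its upright edge at (240,180), and it has been let go. I'll measure the upright leg for the second grasp.

```bash
python3 - <<'E'
from h import *
C=cloud("top",np.load("t3.npy"))[208:242,258:286].reshape(-1,3)*1000
T=cv2.cvtColor(cv2.imread("pics/t3.png"),cv2.COLOR_BGR2HSV)[208:242,258:286].reshape(-1,3)
e1=np.array([.9903,-.1392,0]);e2=np.array([.1392,.9903,0])
for n,m in(("top",(C[:,2]>40)&(C[:,2]<52)),("flat",(C[:,2]>2)&(C[:,2]<12)&(T[:,1]<60))):
    q=C[m];print(n,m.sum(),q.mean(0),"e1",np.percentile(q@e1,[2,98]),"e2",np.percentile(q@e2,[2,98]),cv2.minAreaRect(q[:,:2].astype(np.float32)))
    print(" line dir deg",np.degrees(np.arctan(np.polyfit(q[:,0],q[:,1],1)[0])))
E
```

```text
top 53 [497.68976034  36.96912119  44.9251127 ] e1 [458.59712957 518.69287742] e2 [102.98489429 108.76359819] ((499.3284912109375, 36.795433044433594), (5.927250385284424, 62.46092987060547), 82.00054168701172)
 line dir deg -7.914590485226406
flat 308 [501.54093513  59.77758437   6.15080016] e1 [457.7932302  519.45034914] e2 [110.60494029 147.25441563] ((501.6973876953125, 56.91411209106445), (46.37445831298828, 64.4988784790039), 82.86129760742188)
 line dir deg -3.343821038204477
```

Emit:
play_rows(commands=".021 .2 0 -.535 .075 0;.021 .2 0 -.535 .075 0;.021 .2 0 -.535 .075 0;.021 .2 0 -.535 .075 0;.021 .2 0 -.535 .075 0;.021 .2 0 -.535 .075 0;.021 .2 0 -.535 .075 0;.021 .2 0 -.535 .075 0;.021 .2 0 -.535 .075 0;.021 .2 0 -.535 .075 0;.021 .2 0 -.535 .075 0;.021 .2 0 -.535 .075 0;.021 .2 0 -.535 .075 0;.021 .2 0 -.535 .075 0;0 0 -.5 0 0 0;0 0 -.5 0 0 0;0 0 -.39 0 0 0;0 0 0 0 0 0")

```text
time_s: 13.15
tcp_pos: [0.4997, 0.0598, 0.0824]
ee_rot: [[-0.129, -0.99, -0.051], [-0.929, 0.138, -0.343], [0.347, 0.003, -0.938]]
wrist_force: [-0.1, -0.1, 0.4]
gripper_width: 0.999
gripper_force: 0.0
```

Emit:
play_rows(commands="-.008 -.114 -.298 0 0 0;-.008 -.114 -.298 0 0 0;-.008 -.114 -.298 0 0 0;-.008 -.114 -.298 0 0 0;-.008 -.114 -.298 0 0 0;-.008 -.114 -.298 0 0 0;-.008 -.114 -.298 0 0 0;-.008 -.114 -.298 0 0 0;0 0 0 0 0 0")

```text
time_s: 14.05
tcp_pos: [0.4981, 0.032, 0.0114]
ee_rot: [[-0.13, -0.99, -0.05], [-0.929, 0.139, -0.342], [0.346, 0.002, -0.938]]
wrist_force: [0.3, 0.0, -0.4]
gripper_width: 0.995
gripper_force: 0.0
```

Emit:
play_rows(commands="0 0 0 0 0 0;0 0 0 0 0 0;0 0 0 0 0 0;0 0 0 0 0 0;0 0 0 0 0 0;0 0 0 0 0 0;0 0 0 0 0 0", grip=50)

```text
time_s: 14.75
tcp_pos: [0.4992, 0.0332, 0.013]
ee_rot: [[-0.13, -0.99, -0.047], [-0.93, 0.138, -0.341], [0.344, -0.001, -0.939]]
wrist_force: [-2.2, 0.8, 3.6]
gripper_width: 0.73
gripper_force: 30.0
```

Emit:
play_rows(commands="0 0 .1 0 0 0;0 0 .3 0 0 0;0 0 .5 0 0 0;0 0 .5 0 0 0;0 0 .5 0 0 0;0 0 .5 0 0 0;0 0 .5 0 0 0;0 0 .5 0 0 0;0 0 .5 0 0 0;0 0 .5 0 0 0;0 0 .2 0 0 0")

```text
time_s: 15.85
tcp_pos: [0.4997, 0.0333, 0.1523]
ee_rot: [[-0.131, -0.99, -0.045], [-0.93, 0.138, -0.339], [0.342, -0.003, -0.94]]
wrist_force: [0.4, -0.1, -1.0]
gripper_width: 0.734
gripper_force: 30.0
```

Emit:
play_rows(commands=".03 .371 0 .259 -.036 0;.03 .371 0 .259 -.036 0;.03 .371 0 .259 -.036 0;.03 .371 0 .259 -.036 0;.03 .371 0 .259 -.036 0;.03 .371 0 .259 -.036 0;.03 .371 0 .259 -.036 0;.03 .371 0 .259 -.036 0;.03 .371 0 .259 -.036 0;.03 .371 0 .259 -.036 0;.03 .371 0 .259 -.036 0;.03 .371 0 .259 -.036 0;.03 .371 0 .259 -.036 0;.03 .371 0 .259 -.036 0;.03 .371 0 .259 -.036 0;.03 .371 0 .259 -.036 0;.03 .371 0 .259 -.036 0;.03 .371 0 .259 -.036 0;.03 .371 0 .259 -.036 0;.03 .371 0 .259 -.036 0;0 0 0 0 0 0")

```text
schema error: expected 1 to 20 rows
```

Emit:
play_rows(commands=".03 .371 0 .259 -.036 0;.03 .371 0 .259 -.036 0;.03 .371 0 .259 -.036 0;.03 .371 0 .259 -.036 0;.03 .371 0 .259 -.036 0;.03 .371 0 .259 -.036 0;.03 .371 0 .259 -.036 0;.03 .371 0 .259 -.036 0;.03 .371 0 .259 -.036 0;.03 .371 0 .259 -.036 0;.03 .371 0 .259 -.036 0;.03 .371 0 .259 -.036 0;.03 .371 0 .259 -.036 0;.03 .371 0 .259 -.036 0;.03 .371 0 .259 -.036 0;.03 .371 0 .259 -.036 0;.03 .371 0 .259 -.036 0;.03 .371 0 .259 -.036 0;.03 .371 0 .259 -.036 0;.03 .371 0 .259 -.036 0")

```text
time_s: 17.85
tcp_pos: [0.5166, 0.2558, 0.1502]
ee_rot: [[-0.126, -0.99, 0.057], [-0.898, 0.138, 0.417], [-0.421, 0.001, -0.907]]
wrist_force: [-0.0, -0.7, -1.7]
gripper_width: 0.729
gripper_force: 30.0
```

Emit:
play_rows(commands="0 0 0 0 0 0;0 0 0 0 0 0")

```text
time_s: 18.05
tcp_pos: [0.5169, 0.2551, 0.1503]
ee_rot: [[-0.126, -0.99, 0.057], [-0.899, 0.138, 0.414], [-0.418, 0.001, -0.908]]
wrist_force: [-0.3, 0.5, -0.8]
gripper_width: 0.73
gripper_force: 30.0
```

```bash
python3 - <<'E'
from h import *
s=r.sense();print(s["joints"].round(1),s["tcp_pos"].round(4))
T,d=cams.capture("top");np.save("t4.npy",d);cv2.imwrite("pics/t4.png",T);S,_=cams.capture("side")
cv2.imwrite("pics/p4.png",np.hstack([crop(T,150,160,100,100,4),crop(S,225,190,100,100,4)]))
C=cloud("top",d);np.set_printoptions(linewidth=200);print((C[194:242:2,170:214,2]*1000).round().astype(int))
E
```

```text
[ 30.5  17.  -12.9 -26.5 -47.3 -22.5] [0.5169 0.2551 0.1503]
[[502 500 499 ... 490 490 490]
 [501 502 502 ... 489 490 491]
 [500 501 499 ... 490 489 488]
 ...
 [  2  -1   3 ...   1   0   1]
 [  0  -1   2 ...  -2   0  -3]
 [ -1   2   4 ...   1   1  -1]]
```

View pics/p4.png

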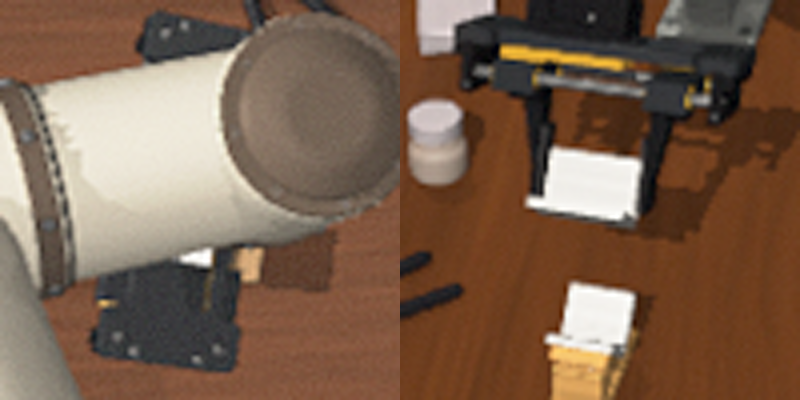

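The side view shows the guard held in a V attitude at crop (590,190), above the mate at (600,320). The top view is blocked by the arm, so I'll compare the two like faces in the side depth.

```bash
python3 - <<'E'
from h import *
S,d=cams.capture("side");C=cloud("side",d)
hsv=cv2.cvtColor(S,cv2.COLOR_BGR2HSV)
e1=np.array([.9903,-.1392,0]);e2=np.array([.1392,.9903,0])
for n,(u0,u1,v0,v1),zr in(("guard",(255,292,222,250),(100,190)),("mate",(255,292,255,285),(36,72))):
    P=C[v0:v1,u0:u1].reshape(-1,3)*1000;H=hsv[v0:v1,u0:u1].reshape(-1,3)
    P=P[(H[:,1]<50)&(H[:,2]>185)&(P[:,2]>zr[0])&(P[:,2]<zr[1])]
    Q=np.c_[P@e1,P@e2,P[:,2]]
    f=np.abs(Q[:,1]+Q[:,2]-np.median(Q[:,1]+Q[:,2]))<6;Q=Q[f]
    for _ in range(5):   # plane along e2: e2 = a*z + b*e1 + c
        c0=Q.mean(0);A=np.c_[Q[:,2]-c0[2],Q[:,0]-c0[0],np.ones(len(Q))];p=np.linalg.lstsq(A,Q[:,1],rcond=None)[0];e=Q[:,1]-A@p;Q=Q[np.abs(e)<max(2.5*e.std(),1.5)]
    print(n,len(Q),"mean",c0.round(1),"tilt",np.degrees(np.arctan(p[0])).round(2),"yaw",np.degrees(np.arctan(p[1])).round(2),
      "e2+z",(Q[:,1]+Q[:,2]).mean().round(2),"e1",np.percentile(Q[:,0],[1,99]).round(1),"z",np.percentile(Q[:,2],[1,99]).round(1))
    for k in range(3):
        zz=np.percentile(Q[:,2],[20+20*k,40+20*k]);q=Q[(Q[:,2]>zz[0])&(Q[:,2]<zz[1])];print("  e1",np.percentile(q[:,0],[1,99]).round(1))
E
```

```text
guard 277 mean [476.  319.4 164.6] tilt -43.38 yaw 0.58 e2+z 483.95 e1 [446.2 507.1] z [152.  177.5]
  e1 [446.6 504.7]
  e1 [446.4 503.6]
  e1 [448.5 507.2]
mate 180 mean [475.7 319.8  48.4] tilt -42.74 yaw -0.97 e2+z 368.14 e1 [453.3 498.2] z [36.3 60.7]
  e1 [453.8 497.6]
  e1 [454.5 495. ]
  e1 [454.5 497.6]
```

Emit:
play_rows(commands="-.02 .017 -.2 0 0 -.07;0 0 -.4 0 0 0;0 0 -.5 0 0 0;0 0 -.5 0 0 0;0 0 -.5 0 0 0;0 0 -.5 0 0 0;0 0 -.4 0 0 0;0 0 -.2 0 0 0;0 0 -.13 0 0 0;0 0 0 0 0 0;0 0 0 0 0 0")

```text
time_s: 19.3
tcp_pos: [0.517, 0.2563, 0.0513]
ee_rot: [[-0.134, -0.989, 0.063], [-0.897, 0.149, 0.415], [-0.42, -0.001, -0.907]]
wrist_force: [-0.3, 0.7, -0.1]
gripper_width: 0.73
gripper_force: 30.0
```

Emit:
play_rows(commands="0 0 -.05 0 0 0;0 0 -.05 0 0 0;0 0 -.05 0 0 0;0 0 0 0 0 0")

```text
time_s: 19.7
tcp_pos: [0.5164, 0.2561, 0.0461]
ee_rot: [[-0.135, -0.989, 0.062], [-0.898, 0.149, 0.415], [-0.42, 0.0, -0.908]]
wrist_force: [0.0, -0.4, -0.5]
gripper_width: 0.732
gripper_force: 30.0
```

Emit:
play_rows(commands="0 0 -.04 0 0 0;0 0 0 0 0 0")

```text
time_s: 19.9
tcp_pos: [0.5165, 0.2561, 0.0449]
ee_rot: [[-0.135, -0.989, 0.062], [-0.898, 0.149, 0.415], [-0.42, 0.0, -0.908]]
wrist_force: [0.3, -0.6, -1.2]
gripper_width: 0.732
gripper_force: 30.0
```

Emit:
play_rows(commands="0 0 -.03 0 0 0;0 0 0 0 0 0")

```text
time_s: 20.1
tcp_pos: [0.5165, 0.2561, 0.044]
ee_rot: [[-0.135, -0.989, 0.062], [-0.898, 0.149, 0.415], [-0.42, 0.0, -0.908]]
wrist_force: [1.0, 0.3, -0.4]
gripper_width: 0.727
gripper_force: 30.0
```

Emit:
play_rows(commands="0 0 -.03 0 0 0;0 0 0 0 0 0")

```text
time_s: 20.3
tcp_pos: [0.5166, 0.2561, 0.0437]
ee_rot: [[-0.135, -0.989, 0.063], [-0.897, 0.148, 0.415], [-0.42, -0.0, -0.908]]
wrist_force: [-0.7, -0.8, 2.0]
gripper_width: 0.726
gripper_force: 30.0
```

Emit:
play_rows(commands="0 0 -.03 0 0 0;0 0 0 0 0 0")

```text
time_s: 20.5
tcp_pos: [0.5166, 0.2561, 0.0436]
ee_rot: [[-0.134, -0.989, 0.063], [-0.897, 0.148, 0.416], [-0.421, -0.001, -0.907]]
wrist_force: [-2.2, -1.8, 7.6]
gripper_width: 0.728
gripper_force: 30.0
```

```bash
cat > m.py <<'E'
from h import *
S,d=cams.capture("side");C=cloud("side",d);hsv=cv2.cvtColor(S,cv2.COLOR_BGR2HSV)
cv2.imwrite("pics/s5.png",S)
e1=np.array([.9903,-.1392,0]);e2=np.array([.1392,.9903,0])
P=C[245:290,250:300].reshape(-1,3)*1000;H=hsv[245:290,250:300].reshape(-1,3)
P=P[(H[:,1]<50)&(H[:,2]>185)&(P[:,2]>43)&(P[:,2]<80)]
Q=np.c_[P@e1,P@e2,P[:,2]];s=Q[:,1]+Q[:,2]
print("e2+z hist (home 376.6, mate face 368.1)",np.histogram(s,np.arange(355,396,3)))
q=Q[np.abs(s-np.median(s))<5];print(len(q),"median",np.median(s),"mean",(q[:,1]+q[:,2]).mean(),"e1",np.percentile(q[:,0],[1,99]),"z",np.percentile(q[:,2],[1,99]))
E
python3 m.py
```

```text
e2+z hist (home 376.6, mate face 368.1) (array([  0,   0,   0,   0,   3,  20,  66, 100,  55,  20,  13,   2,   0]), array([355, 358, 361, 364, 367, 370, 373, 376, 379, 382, 385, 388, 391,
       394]))
221 median 378.8363202683842 mean 378.0439650514164 e1 [446.40171848 506.06198596] z [44.16248759 71.22845729]
```

Emit:
play_rows(commands="0 0 0 0 0 0;0 0 0 0 0 0;0 0 0 0 0 0;0 0 0 0 0 0;0 0 0 0 0 0;0 0 0 0 0 0;-.02 -.15 .33 0 0 0;-.02 -.15 .33 0 0 0;-.02 -.15 .33 0 0 0;-.02 -.15 .33 0 0 0;-.02 -.15 .33 0 0 0;-.02 -.15 .33 0 0 0;-.02 -.15 .33 0 0 0;-.02 -.15 .33 0 0 0;-.3 -.6 .5 0 0 0;-.3 -.8 .3 0 0 0;-.3 -.8 0 0 0 0;-.3 -.8 0 0 0 0;-.3 -.8 0 0 0 0;-.3 -.8 0 0 0 0", grip=87)

```text
time_s: 22.55
tcp_pos: [0.4572, 0.0811, 0.1461]
ee_rot: [[-0.135, -0.989, 0.063], [-0.898, 0.149, 0.415], [-0.42, -0.0, -0.908]]
wrist_force: [-0.1, -0.2, -0.0]
gripper_width: 1.003
gripper_force: 0.0
```

Emit:
play_rows(commands="-.2 -.9 0 0 0 0;-.2 -.9 0 0 0 0;-.2 -.9 0 0 0 0;-.2 -.9 0 0 0 0;0 0 0 0 0 0")

```text
time_s: 23.05
tcp_pos: [0.4334, -0.0283, 0.1458]
ee_rot: [[-0.138, -0.988, 0.064], [-0.897, 0.152, 0.414], [-0.419, 0.0, -0.908]]
wrist_force: [-0.3, 0.8, -0.6]
gripper_width: 1.0
gripper_force: 0.0
```

```bash
python3 m.py; python3 - <<'E'
from h import *
T,d=cams.capture("top");S=cv2.imread("pics/s5.png");C=cloud("top",d);hsv=cv2.cvtColor(T,cv2.COLOR_BGR2HSV)
cv2.imwrite("pics/p5.png",np.hstack([crop(T,150,160,100,100,4),crop(S,225,230,100,100,4)]))
s=(slice(200,240),slice(172,222));P=C[s].reshape(-1,3);H=hsv[s].reshape(-1,3)
P=P[(H[:,1]<60)&(P[:,2]>.03)&(P[:,2]<.085)]*1000
for yaw in(-7,-8,-9):
    a=np.radians(yaw);X=P@[np.cos(a),np.sin(a),0];Y=P@[-np.sin(a),np.cos(a),0]
    g=min((np.median(np.abs(P[:,2]-z-np.abs(Y-y))),y,z) for y in np.arange(np.median(Y)-12,np.median(Y)+12,.5) for z in np.arange(32,52,.5))
    print(yaw,np.round(g,2),"X",np.percentile(X,[1,99]),"mid",np.percentile(X,[1,99]).mean(),len(P))
E
```

```text
e2+z hist (home 376.6, mate face 368.1) (array([ 0,  0,  0,  0,  8, 34, 94, 93, 51,  5,  5,  0,  0]), array([355, 358, 361, 364, 367, 370, 373, 376, 379, 382, 385, 388, 391,
       394]))
250 median 377.3988614252614 mean 376.7413063004364 e1 [443.80230393 506.50747116] z [43.50750899 70.69057448]
-7 [  1.51 326.49  42.5 ] X [450.32370348 513.14012918] mid 481.7319163300461 575
-8 [  1.51 334.91  42.5 ] X [444.72777208 507.39225722] mid 476.060014650251 575
-9 [  1.52 343.2   43.  ] X [438.96368122 501.36080704] mid 470.16224413133534 575
```

View pics/p5.png

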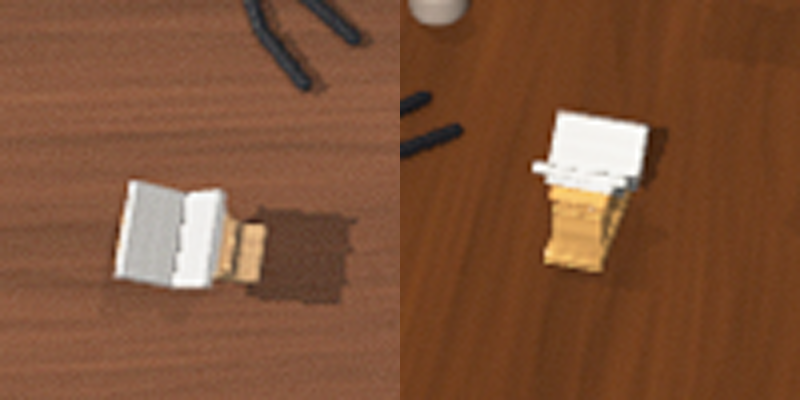

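The guard lies open side up in the mate (crop (175,235)). Its valley is at 42.5–43 mm against 43 mm expected, it is centred within about 0.5 mm, and the gripper is clear.

```bash
python3 -c "
from station import r
print(r.finish_job())"
```

```text
the job is handed in; nothing more can be done
None
```

The job is handed in: the guard was turned over, set down on the bench, let go, then re-gripped and nested home in the shorter angle, centred to about 0.5 mm, after about 23 s of the 58 s; the hand-in call returned no verdict.

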